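Hang a varnished frame on the drying bar and start the dryer

ROBOT

A 6-joint arm with a two-finger parallel gripper is mounted at the origin on the work surface. World frame = base frame: x ahead of the robot, y to its left, z up, the work surface at z = 0. Lengths are in m, angles in rad, forces in N, time in s.
With the tool pointing down it reaches from about 0.25 to 0.775 m from the base axis. Payload 8.9 kg.
Tool frame: the origin (TCP) lies between the finger pads; the fingertips stand 14 mm ahead of it and the grasp point (between the pads) lies 5 mm behind it; z points along the fingers, y is the line along which they close (so a half turn about z gives the same grasp; the last joint's range is limited). The gripper opens to 85 mm and grips with 20 to 120 N. Pads are 22 mm wide; open, the fingers measure 114 mm over their backs; the gripper's body (76 mm by 85 mm) begins 54 mm behind the grasp point. The pads swing forward as they close: fully open they stand 13 mm farther back than shut.
Start: joints at [1.104, 0.291, -0.153, 1.127, 0, 1.431], TCP at [0.169, 0.497, 0.245] pointing down, gripper open.
Joint ranges: [-2.52, 2.52], [-0.91, 1.74], [-1.3, 1.37], [-1.96, 2.02], [-1.52, 1.47], [-3.14, 3.14]. Speed limits (rad/s): [2.22, 2.22, 2.79, 3.14, 3.14, 3.14].

INTERFACE

Orientations are given as a rotation vector (axis times angle).
In Python, from workcell import ctrl, imaging gives the robot as it stands.
- The arm moves only by the tool send_rows, never from a script. Its argument "commands" is a list of rows, each a list of 4 numbers: the shift along the tool's x, y, z in cm, then the turn about the tool's z in degrees. In form: [[tx, ty, tz, turn], ...]. A call has 1 to 8 rows; each row shifts and turns the commanded pose from where the row before left it, along the tool's axes as they then stand; what a row does not reach is not made up. A row lasts 1/12 s, in which the tool goes at most 41.7 mm and 7.16 degrees, less where a joint would pass 70% of its speed; a pose out of reach is approached as far as the arm can. A call is refused whole if a number of a shift passes 4.17 or a number of a turn 7.16, either way. A call with a gripper value outside its range is refused whole. "claw" is the gripper command: -1 is shut, 1 is fully open, values between are in proportion, set as the call begins (left out, the last holds). The fingers move at their own pace and stop on an object; "force" is the grip in N (left out, the last holds). Time passes only in rows, so rows that do not move let the fingers close. It gives the time, the measured TCP pose, the force, the opening and the grip force at its end, in the units of the state.
- ctrl.sense(): the state, without advancing time (a new reading comes with each control period).
- imaging.camera(name): name is "scene" or "top" or "wrist"; returns a dict with "image" (480x640x3 uint8, blue, green, red), "z_map" (480x640 float32, m along the optical axis (not along the pixel's ray), 0 where there is no reading), "mtx" (3x3 intrinsics, pixels), "rvec" (rotation vector, rad) and "tvec" (3), from world to camera coordinates, as OpenCV has them. Camera axes: x right, y down, z forward; pixel columns grow to the right and rows downward; lengths in m; the calibration is good to about 2 mm. The wrist camera is an equidistant fisheye: a pixel r from the principal point sees the ray r / f radians off the axis. A picture is of the moment at which its call begins.
- ctrl.hand_in(): hands the job in; it is judged then, once.
The state is a dict: "time_s": time; "joint_pos": joint angles; "dq": joint speeds; "tau": joint torques, N m; "ee_pos": TCP position; "ee_rot": TCP orientation; "ft_force": force on the tool from outside, world axes, zero at the start; "moment": the same for the moment, N m; "width": finger opening in m; "finger_force": force on a finger pad.
Only numpy, scipy, OpenCV 4.12 (cv2) and the standard library are available. Lean on these libraries where they do the work, as an engineer would, in place of code of your own. Each camera call takes 0.05 s, during which the arm holds its last target. There are 200 camera calls.

TASK

Take the varnished picture frame out of its cradle and hang it by the underside of its upper member on the dryer's bar, the bar through its opening, straight, square to the bar and clear of both the column clamp and the yellow lip at its tip. Set it down on the bar gently while you still hold it, do not drop it, then let go. When it hangs, press the blue key fully in and let it up, then press the green key fully in and let it up; leave the red key alone and do not disturb the other things on the table.

Things in the scene. Friction and masses are not known exactly. Their poses are not given: they have to be found in the camera images.
- frame: freshly varnished empty picture frame, dark wood with a thin brass line: 150 wide, 190 tall, 16 mm thick, about 0.2 kg; all members 25 mm broad, opening 100 x 140 mm. Origin: middle of its lower outer edge; x through the thickness, y across, z up the frame to the upper member. Starts in the cradle leaning 0.52 rad from upright, its top towards the robot.
- frame_top (a point): the middle of the frame's upper outer edge, 190 mm from its origin along its z
- cradle: fixed plywood cradle in which the frame leans; origin at the middle of its underside, x away from the robot at yaw 0. Its ledge and 120 mm wide back rest support only the lower 110 mm of the frame; the frame's upper part is free on both faces.
- stand: fixed drying stand: grey foot plate 250 x 150 x 10 mm, 20 mm steel column 295 mm high, fan box on it 120 mm wide, up to 145 mm high. Origin on the table under the column axis. A level flat-topped black rubber-covered bar, 24 wide, 12 mm thick, runs from the column along -x at y = 0; its free end, 190 mm out, has a yellow lip standing 12 mm above it; its root is in a black 36 mm clamp block on the column.
- panel: fixed grey key panel of the dryer, 170 by 70 by 30 mm, origin under its centre, long side along its x; carries three keys in a row, 52 mm apart, in any order of colours
- blue_key_top (a point): centre of the top face of the blue spring key, a 28 mm diameter round cap on the grey key panel (gentle air); pressed straight down
- blue_key (a joint): travel of the blue key: 0 m when up, 0.006 m fully in; needs about 5 N to be fully in and springs back by itself
- green_key_top (a point): centre of the top face of the green spring key, a 28 mm diameter round cap on the grey key panel (start); pressed straight down
- green_key (a joint): travel of the green key: 0 m when up, 0.006 m fully in; needs about 5 N to be fully in and springs back by itself
- red_key_top (a point): centre of the top face of the red spring key, a 28 mm diameter round cap on the grey key panel (stop); pressed straight down
- red_key (a joint): travel of the red key: 0 m when up, 0.006 m fully in; needs about 5 N to be fully in and springs back by itself
- can: blue spray can, 60 mm diameter, 190 mm high, origin under its centre
- jar: glass jar of paint brushes, 76 mm diameter, about 220 mm high with the brushes, origin under its centre
- tub: small white paint tub with yellow lid, 80 mm diameter, 65 mm high, origin under its centre
- tape: roll of yellow tape lying flat, 90 mm diameter, 25 mm high, origin under its centre
- brush: paint brush lying flat, 180 mm long along its x
- sander: cork sanding block, 100 by 60 by 30 mm, origin under its centre
- mug: white mug, 76 mm diameter, 90 mm high, origin under its centre, handle at its +y
- under_bar (a point): point on the table straight below the middle of the bar's free length (115 mm from the column axis). The bar's axis is 200 to 240 mm above this point: its clamp is set to another height each time and that height is not reported; find it by eye or by touch. It is clamped fast.
There are look-alikes about, which are no part of the job. Of the things that look like the frame, the larger one is meant.

How it is judged:
By the outcome, as a careful person would: the job done as asked, in the order asked, and still so for the second after the job is handed in, with the robot touching nothing.
It also fails if it takes over 72 s, if anything falls off the work surface, if the arm or the gripper's body presses on something with over 40 N, if the wrist force passes 120 N, or if a joint passes its speed limit or range.

## Working session

There is one attempt and no reset: what is moved stays moved. The work goes in short steps, Python scripts to look and compute and a tool call to move; the robot and the scene stay as the last step left them, time stands still between calls to the robot, and variables do not carry over. Pictures are saved under pics/ and viewed, at most 10 in all, crops included, and the job is handed in when it is done.

Besides the shell and the picture viewer there is one more tool, called after ">>>" by a JSON object that holds its "op" and its "data", one argument or row to a line. send_rows: Moves the arm, as the interface text tells. Its arguments: {"type":"object","properties":{"commands":{"type":"array"},"claw":{"type":"number"},"force":{"type":"number"}},"required":["commands"]}

```bash
ls; mkdir -p pics
cat > h.py <<'E'
import numpy as np, cv2
from scipy.spatial.transform import Rotation as R
from workcell import ctrl, imaging
def shot(n,f):
    c=imaging.camera(n); cv2.imwrite('pics/'+f+'.png',c['image']); np.savez('pics/'+f+'.npz',**c); return c
def load(f): return np.load('pics/'+f+'.npz')
def w(c,u,v,z=None):
    z=c['z_map'][int(v),int(u)] if z is None else z
    K=c['mtx']; p=np.array([(u-K[0,2])/K[0,0]*z,(v-K[1,2])/K[1,1]*z,z])
    return R.from_rotvec(np.ravel(c['rvec'])).inv().apply(p-np.ravel(c['tvec']))
def cloud(c):
    K=c['mtx'];z=c['z_map'];v,u=np.mgrid[:480,:640]
    p=np.stack([(u-K[0,2])/K[0,0]*z,(v-K[1,2])/K[1,1]*z,z],-1)-np.ravel(c['tvec'])
    return p@R.from_rotvec(np.ravel(c['rvec'])).as_matrix()
E
python3 - <<'E'
from h import *
for n in('scene','top'):
    c=shot(n,n+'0'); print(n,c['mtx'],(c['z_map']>0).mean(), -R.from_rotvec(np.ravel(c['rvec'])).inv().apply(np.ravel(c['tvec'])))
print(ctrl.sense())
E
```

```text
pics
scene [[510.86730756   0.         320.50405389]
 [  0.         510.86730756 237.02959437]
 [  0.           0.           1.        ]] 0.9959244791666667 [1.00983203 0.60478488 1.08731506]
top [[457.48444007   0.         317.4999579 ]
 [  0.         457.48444007 238.115277  ]
 [  0.           0.           1.        ]] 0.9959375 [0.51651443 0.00770216 1.10180105]
{'time_s': 0.1, 'joint_pos': array([ 1.10371298e+00,  2.91245146e-01, -1.54029131e-01,  1.12670272e+00,
        1.71128618e-05,  1.43151955e+00]), 'dq': array([-0.00099696, -0.0025043 ,  0.00134092,  0.00019731,  0.00095458,
        0.00120005]), 'tau': array([ 1.48843610e-03, -5.37976563e+01,  3.31920397e+01,  9.21284751e-03,
       -1.59877573e-04, -1.52396956e-05]), 'ee_pos': array([0.16884551, 0.49671987, 0.24478681]), 'ee_rot': array([-5.12554735e-01, -3.09912434e+00,  1.76177630e-03]), 'ft_force': array([-0.08399535, -0.68736769,  0.21819373]), 'moment': array([ 0.00577374, -0.08299597,  0.03181994]), 'finger_force': 0.0, 'width': 0.08559856903095729}
```

View pics/scene0.png

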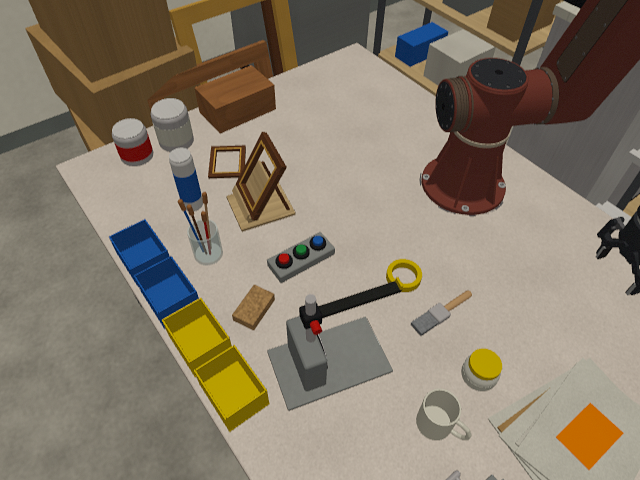

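View pics/top0.png

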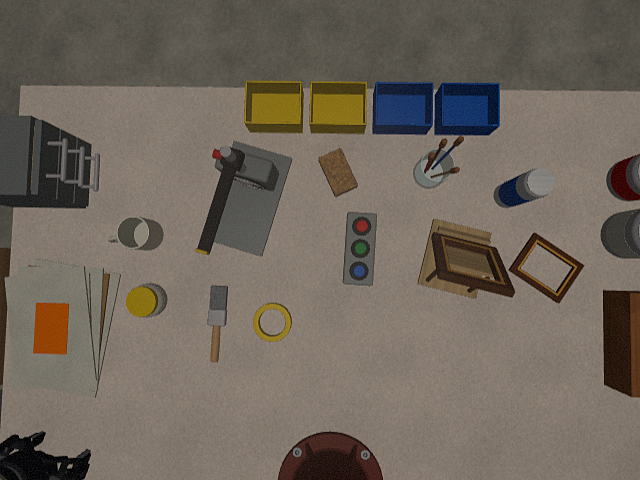

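The candidates for the frame are three. The first is the brown frame leaning in the cradle, at scene (262,175) and top (473,264). The second is a small frame lying flat, at scene (227,161) and top (546,267). The third is a large ochre frame off the table in the background, at scene (235,40). I choose the leaning one in the cradle. The keys run red, green, blue towards the robot, at top (361,226), (360,248) and (359,271). The bar runs from top (231,158) to (205,250).

Run:
```python
from h import *
c=load('top0'); s=load('scene0')
a=cv2.resize(c['image'][205:310,400:530],None,fx=4,fy=4,interpolation=cv2.INTER_CUBIC)
b=cv2.resize(s['image'][125:230,215:305],None,fx=4,fy=4,interpolation=cv2.INTER_CUBIC)
cv2.imwrite('pics/crop1.png',np.hstack([a,b])[:, :800] if a.shape[1]+b.shape[1]<=800 else cv2.resize(np.hstack([a,b]),(800,int(420*800/(a.shape[1]+b.shape[1])))))
for n,u,v in[('red',361,226),('green',360,248),('blue',359,271),('lip',204,250),('bar',213,220),('bar2',225,180),('clamp',231,158),('col',225,152)]: print(n,w(c,u,v).round(4))
for n,u,v in[('red',284,259),('green',301,250),('blue',318,241),('bar',375,296),('bar',335,308),('col',311,299)]: print('s',n,w(s,u,v).round(4))
# frame plane: combine clouds
P=[]
for d in(c,s):
    q=cloud(d); m=(d['z_map']>0)&(q[...,0]>.3)&(q[...,0]<.65)&(q[...,1]<-.2)&(q[...,1]>-.5)&(q[...,2]>.09)&(q[...,2]<.2)
    P.append(q[m]); print(m.sum(), q[m].min(0),q[m].max(0))
np.savez('pics/fr.npz',a=P[0],b=P[1])
# bar
for d in(c,s):
    q=cloud(d); im=d['image'].astype(int); m=(q[...,2]>.17)&(q[...,2]<.27)&(im.max(-1)<60)&(q[...,1]>.1)&(q[...,0]>.3)&(q[...,0]<.8)
    B=q[m]; print('bar',m.sum(),B.mean(0).round(4),np.percentile(B,[5,50,95],axis=0).round(4).tolist())
    x=B[:,:2]-B[:,:2].mean(0); print(np.linalg.svd(x,full_matrices=False)[2][0])
```

```text
red [ 0.6043 -0.0573  0.0525]
green [ 0.5538 -0.0559  0.0514]
blue [ 0.5011 -0.0548  0.0465]
lip [0.5372 0.2507 0.2409]
bar [0.5946 0.2354 0.2415]
bar2 [0.6718 0.2152 0.2405]
clamp [0.7067 0.1972 0.2746]
col [0.7124 0.2034 0.2964]
s red [ 0.6102 -0.0533  0.0514]
s green [ 0.561  -0.0483  0.0558]
s blue [ 0.5069 -0.0483  0.0522]
s bar [0.5918 0.247  0.2416]
s bar [0.6704 0.2209 0.2397]
s col [0.7165 0.2058 0.2964]
2107 [ 0.45897996 -0.36096035  0.09012007] [ 0.56454262 -0.20038733  0.19993489]
1369 [ 0.46419997 -0.36065075  0.09001457] [ 0.56931331 -0.20012402  0.19995362]
bar 2799 [0.6706 0.4097 0.2198] [[0.5562, 0.1932, 0.1754], [0.6724, 0.2547, 0.2332], [0.7795, 0.6186, 0.2509]]
[-0.18512323 -0.98271531]
bar 1224 [0.6443 0.2278 0.2424] [[0.5499, 0.2006, 0.2363], [0.6455, 0.2261, 0.2415], [0.7336, 0.2557, 0.2527]]
[ 0.96985028 -0.24370152]
```

View pics/crop1.png

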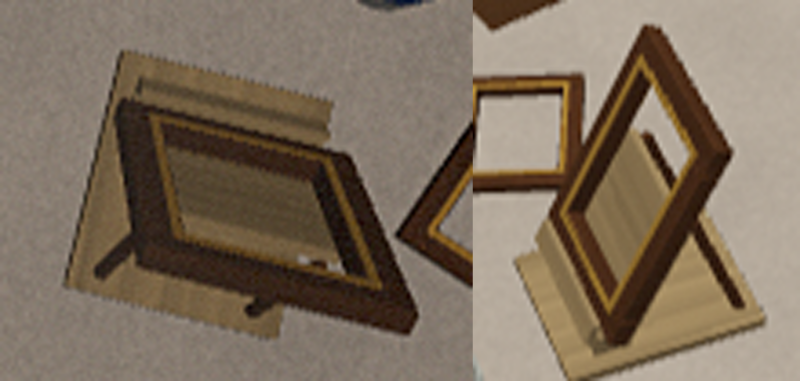

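```bash
cat > fit.py <<'E'
from h import *
from scipy.optimize import least_squares
def box(p,half):  # outside dist to box
    d=np.abs(p)-half; return d.max(-1)
def fitframe(c,s,x0,half=(.008,.075,.095)):
    P=[]
    for d in(c,s):
        q=cloud(d); im=d['image'].astype(int)
        m=(q[...,2]>.035)&(np.hypot(q[...,0]-x0[0],q[...,1]-x0[1])<.16)&(im[...,2]<120)&(im[...,2]>im[...,0]+12)&(im[...,0]<60)&(im.sum(-1)<200)
        P.append(q[m])
    return P
E
python3 - <<'E'
from fit import *
c=load('top0'); s=load('scene0')
for d in(c,s):
    q=cloud(d); print('table',np.median(q[...,2][(abs(q[...,0]-.4)<.03)&(abs(q[...,1])<.05)]))
P=fitframe(c,s,(.5,-.25))
for p in P: print(len(p),p.min(0),p.max(0))
Q=np.vstack(P)
# params: cx,cy,cz(centre), yaw, lean
def loc(t,Q):
    r=R.from_euler('ZY',[t[3],-t[4]]).inv(); return r.apply(Q-t[:3])
def res(t):
    p=loc(t,Q); d=np.abs(p)
    sx=d[:,0]-.008; oy=np.abs(d[:,1]-.0625)-.0125; oz=np.abs(d[:,2]-.0825)-.0125
    # signed distance to frame: member union
    yz=np.where((d[:,2]<.07),oy, np.minimum(np.maximum(oz,d[:,1]-.075),np.maximum(oy,d[:,2]-.095)))
    return np.maximum(sx,yz)
best=None
for yaw in(-.5,-.25,0,.25):
    f=least_squares(res,[.5,-.25,.1,yaw,.52],loss='soft_l1',f_scale=.002)
    if best is None or f.cost<best.cost: best=f
t=best.x; print(t,best.cost,np.abs(best.fun).mean())
r=R.from_euler('ZY',[t[3],-t[4]])
print('top',t[:3]+r.apply([0,0,.095]),'orig',t[:3]+r.apply([0,0,-.095]))
e=ctrl.sense(); print('tool axes\n',R.from_rotvec(e['ee_rot']).as_matrix().round(3))
# bar fit
B=[]
for d in(c,s):
    q=cloud(d); im=d['image'].astype(int); m=(abs(q[...,2]-.241)<.006)&(im.max(-1)<60)&(q[...,1]>.15)&(q[...,1]<.3)&(q[...,0]>.53)&(q[...,0]<.69)
    b=q[m]; x=b[:,:2]; v=np.linalg.svd(x-x.mean(0),full_matrices=False)[2][0]; n=np.array([-v[1],v[0]]); o=(x-x.mean(0))@n
    al=(x-x.mean(0))@v
    print('bar',len(b),b.mean(0),v,np.degrees(np.arctan2(v[1],v[0])),'w',np.percentile(o,[1,99]),'along',np.percentile(al,[0.5,99.5]),'z',np.percentile(b[:,2],[10,50,90]))
# fan box
q=cloud(c); m=(q[...,2]>.12)&(q[...,2]<.16)&(q[...,1]>.0)&(q[...,1]<.4)&(q[...,0]>.5)&(q[...,0]<.85)
b=q[m]; print('fan',len(b)); h=cv2.minAreaRect((b[:,:2]*1000).astype(np.float32)); print(h,cv2.boxPoints(h))
q=cloud(s); m=(q[...,2]>.12)&(q[...,2]<.16)&(q[...,1]>.0)&(q[...,1]<.4)&(q[...,0]>.5)&(q[...,0]<.85);b=q[m];print(len(b),b.min(0),b.max(0))
E
```

```text
table 0.00022783280856193187
table -0.00032168886824465265
2507 [ 0.46087383 -0.36913216  0.0351743 ] [ 0.6089765  -0.20038733  0.2016054 ]
1429 [ 0.46419997 -0.36578416  0.03534796] [ 0.59838964 -0.19750117  0.2009101 ]
[ 0.53309848 -0.28104857  0.11607061 -0.10594799  0.52785227] 0.042779745224214405 0.0066930514168101985
top [ 0.48551727 -0.27598849  0.19814024] orig [ 0.58067969 -0.28610865  0.03400098]
tool axes
 [[-0.947  0.322 -0.001]
 [ 0.322  0.947 -0.001]
 [ 0.    -0.001 -1.   ]]
bar 1082 [0.61330304 0.23072879 0.24105897] [-0.96159542  0.27447087] 164.06951633252112 w [-0.01243469  0.01120606] along [-0.07972853  0.0783625 ] z [0.23893595 0.24118423 0.24311853]
bar 886 [0.6161351  0.23419975 0.24101446] [ 0.96149489 -0.27482282] -15.951455613092222 w [-0.01274855  0.01134509] along [-0.07846804  0.07707286] z [0.23888381 0.24107942 0.24322817]
fan 865
((720.0628662109375, 201.1901092529297), (119.8704605102539, 56.326786041259766), 74.26173400878906) [[676.6983  151.14093]
 [730.9134  135.86267]
 [763.4274  251.23929]
 [709.21234 266.51755]]
1266 [0.69532321 0.1378385  0.12023625] [0.7651687  0.26516092 0.15994146]
```

Run:
```python
from fit import *
c=load('top0'); s=load('scene0')
P=fitframe(c,s,(.5,-.27))
Q=np.vstack(P); rng=np.random.default_rng(0); best=(0,)
for i in range(3000):
    a,b,d=Q[rng.choice(len(Q),3,False)]; n=np.cross(b-a,d-a); l=np.linalg.norm(n)
    if l<1e-4: continue
    n/=l; n*=np.sign(n[0]); 
    if abs(n[2]-.5)>.12: continue
    k=(abs((Q-a)@n)<.003).sum()
    if k>best[0]: best=(k,n,a)
k,n,a=best; I=Q[abs((Q-a)@n)<.003]; n=np.linalg.svd(I-I.mean(0),full_matrices=False)[2][2]; n*=np.sign(n[0])
print(k,len(Q),n,'yaw',np.arctan2(n[1],n[0]),'lean',np.arcsin(n[2]))
yaw=np.arctan2(n[1],n[0]); ya=np.array([-np.sin(yaw),np.cos(yaw),0]); za=np.cross(n,ya)
I=Q[abs((Q-I.mean(0))@n)<.004]; X=np.c_[I@ya,I@za]
h=cv2.minAreaRect((X*1000).astype(np.float32)); print(h, np.percentile(X,[.5,99.5],axis=0))
lo,hi=np.percentile(X,[.5,99.5],axis=0); m=I.mean(0)@n
print('top front mid',ya*(lo[0]+hi[0])/2+za*hi[1]+n*m, 'orig front',ya*(lo[0]+hi[0])/2+za*lo[1]+n*m, 'z axis',za)
```

```text
2139 3936 [ 0.84125756 -0.19832172  0.50294553] yaw -0.2315172412533132 lean 0.5270033364637976
((-152.56939697265625, -191.25738525390625), (158.4302520751953, 191.63241577148438), 0.16963307559490204) [[-0.23039493 -0.28592939]
 [-0.07759359 -0.09703541]]
top front mid [ 0.48720045 -0.2730703   0.20012928] orig front [ 0.57966909 -0.29486926  0.03686479] z axis [-0.48952663  0.11540314  0.86431811]
```

>>> {"op": "send_rows", "data": {
  "commands": [
    [-2.28, -2.61, -0.1, 0],
    [-2.28, -2.61, -0.1, 0],
    [-2.28, -2.61, -0.1, 0],
    [-2.28, -2.61, -0.1, 0],
    [-2.28, -2.61, -0.1, 0],
    [-2.28, -2.61, -0.1, 0],
    [-2.28, -2.61, -0.1, 0],
    [-2.28, -2.61, -0.1, 0]
  ],
  "claw": 1,
  "force": 30
}}

```text
time_s: 0.77
ee_pos: [0.2745, 0.2391, 0.2532]
ee_rot: [-0.512, -3.1, 0.0]
ft_force: [1.9, 1.3, -0.7]
width: 0.0854
finger_force: 0.0
```

>>> {"op": "send_rows", "data": {
  "commands": [
    [-2.28, -2.61, -0.1, 0],
    [-2.28, -2.61, -0.1, 0],
    [-2.28, -2.61, -0.1, 0],
    [-2.28, -2.61, -0.1, 0],
    [-2.28, -2.61, -0.1, 0],
    [-2.28, -2.61, -0.1, 0],
    [-2.28, -2.61, -0.1, 0],
    [-2.28, -2.61, -0.1, 0]
  ]
}}

```text
time_s: 1.43
ee_pos: [0.38, -0.0176, 0.2613]
ee_rot: [-0.513, -3.099, -0.0]
ft_force: [1.2, 0.9, -0.1]
width: 0.0856
finger_force: 0.0
```

>>> {"op": "send_rows", "data": {
  "commands": [
    [-2.28, -2.61, -0.1, 0],
    [-2.28, -2.61, -0.1, 0],
    [-2.28, -2.61, -0.1, 0],
    [-2.28, -2.61, -0.1, 0],
    [-2.28, -2.61, -0.1, 0],
    [-2.28, -2.61, -0.1, 0],
    [-2.28, -2.61, -0.1, 0],
    [-2.28, -2.61, -0.1, 0]
  ]
}}

```text
time_s: 2.1
ee_pos: [0.4855, -0.2738, 0.2689]
ee_rot: [-0.513, -3.099, -0.001]
ft_force: [1.9, -0.7, -0.2]
width: 0.0854
finger_force: 0.0
```

>>> {"op": "send_rows", "data": {
  "commands": [
    [0, 0, 0, 7.0],
    [0, 0, 0, 7.0],
    [0, 0, 0, 7.0],
    [0, 0, 0, 7.0],
    [0, 0, 0, 7.0],
    [0, 0, 0, 7.0],
    [0, 0, 0, 7.0],
    [0, 0, 0, 7.0]
  ]
}}

```text
time_s: 2.77
ee_pos: [0.4852, -0.272, 0.2689]
ee_rot: [-1.915, -2.49, 0.0]
ft_force: [-0.0, 0.7, -0.6]
width: 0.0856
finger_force: 0.0
```

>>> {"op": "send_rows", "data": {
  "commands": [
    [0, 0, 0, 7.0],
    [0, 0, 0, 7.0],
    [0, 0, 0, 7.0],
    [0, 0, 0, 7.0],
    [0, 0, 0, 0.5],
    [0, 0, 0, 0],
    [0, 0, 0, 0]
  ]
}}

```text
time_s: 3.35
ee_pos: [0.4853, -0.2721, 0.2691]
ee_rot: [-2.459, -1.954, 0.0]
ft_force: [-0.2, 0.5, -0.4]
width: 0.0857
finger_force: 0.0
```

```bash
cat >> h.py <<'E'
def st():
    e=ctrl.sense(); M=R.from_rotvec(e['ee_rot']).as_matrix()
    print('t',round(e['time_s'],2),'p',e['ee_pos'].round(4),'yaw_y',np.degrees(np.arctan2(M[1,1],M[0,1])).round(2),'F',e['ft_force'].round(2),'w',round(e['width'],4),'ff',round(e['finger_force'],1),'q',e['joint_pos'].round(2)); return e,M
def to(p):
    e,M=st(); print('tool cm',(M.T@(np.array(p)-e['ee_pos'])*100).round(2));
E
python3 -c "
from h import *
to([.485,-.273,.196])"
```

```text
t 3.35 p [ 0.4853 -0.2721  0.2691] yaw_y -13.06 F [-0.2   0.51 -0.36] w 0.0857 ff 0.0 q [-0.64  0.34 -0.02  1.21 -0.    1.16]
tool cm [-0.09 -0.01  7.31]
```

>>> {"op": "send_rows", "data": {
  "commands": [
    [-0.09, 0, 1.2, 0],
    [0, 0, 1.2, 0],
    [0, 0, 1.2, 0],
    [0, 0, 1.2, 0],
    [0, 0, 1.2, 0],
    [0, 0, 0.8, 0],
    [0, 0, 0.5, 0],
    [0, 0, 0, 0]
  ]
}}

```text
time_s: 4.02
ee_pos: [0.4848, -0.2728, 0.1954]
ee_rot: [-2.461, -1.95, 0.001]
ft_force: [-0.1, 0.0, 0.4]
width: 0.0853
finger_force: 0.0
```

>>> {"op": "send_rows", "data": {
  "commands": [
    [0, 0, 0, 0],
    [0, 0, 0, 0],
    [0, 0, 0, 0],
    [0, 0, 0, 0],
    [0, 0, 0, 0],
    [0, 0, 0, 0]
  ],
  "claw": -0.15
}}

```text
time_s: 4.52
ee_pos: [0.4853, -0.2731, 0.1965]
ee_rot: [2.463, 1.95, 0.0]
ft_force: [-0.0, -0.5, 0.6]
width: 0.0366
finger_force: 0.0
```

Run:
```python
from h import *
st()
a=shot('scene','s1')['image'][110:230,200:310]; b=shot('wrist','w1')['image']
cv2.imwrite('pics/v1.png',np.hstack([cv2.resize(a,(385,420)),cv2.resize(b[60:420,120:460],(397,420))]))
```

```text
t 4.52 p [ 0.4853 -0.2731  0.1965] yaw_y -13.28 F [-0.01 -0.52  0.56] w 0.0366 ff 0.0 q [-0.64  0.38 -0.15  1.04  0.    1.16]
```

View pics/v1.png

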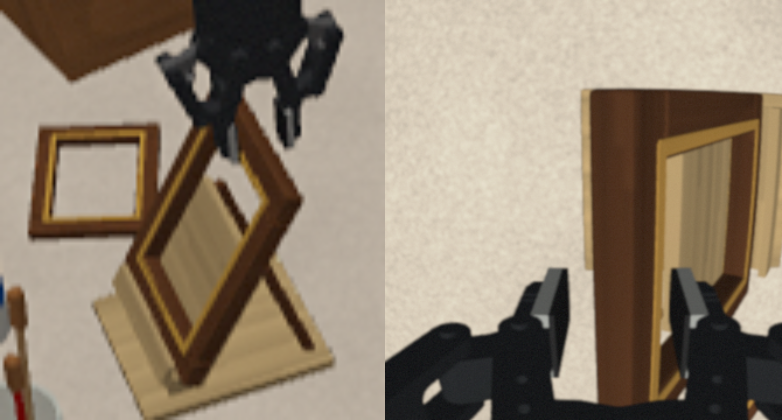

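Both fingers straddle the upper member: in the crop the pads are at (557,320) and (690,320), with the member between them. I'll close now.

>>> {"op": "send_rows", "data": {
  "commands": [
    [0, 0, 0, 0],
    [0, 0, 0, 0],
    [0, 0, 0, 0],
    [0, 0, 0, 0],
    [0, 0, 0, 0]
  ],
  "claw": -1,
  "force": 30
}}

```text
time_s: 5.03
ee_pos: [0.4852, -0.2731, 0.1964]
ee_rot: [2.463, 1.95, -0.0]
ft_force: [-1.4, 0.4, 3.2]
width: 0.0205
finger_force: 27.2
```

>>> {"op": "send_rows", "data": {
  "commands": [
    [0, -0.3, -0.5, 0],
    [0, -0.3, -0.5, 0],
    [0, -0.3, -0.5, 0],
    [0, -0.3, -0.5, 0],
    [0, -0.3, -0.5, 0],
    [0, -0.3, -0.5, 0]
  ]
}}

```text
time_s: 5.53
ee_pos: [0.4674, -0.2689, 0.2269]
ee_rot: [2.463, 1.949, 0.0]
ft_force: [2.1, 0.0, -2.0]
width: 0.0205
finger_force: 26.2
```

Run:
```python
from h import *
st()
a=shot('scene','s2')['image'][110:230,200:310]; b=shot('wrist','w2')['image']
cv2.imwrite('pics/v2.png',np.hstack([cv2.resize(a,(385,420)),cv2.resize(b[60:420,120:460],(397,420))]))
```

```text
t 5.53 p [ 0.4674 -0.2689  0.2269] yaw_y -13.29 F [ 2.07  0.   -1.96] w 0.0205 ff 26.2 q [-0.66  0.33 -0.15  1.09  0.    1.15]
```

View pics/v2.png

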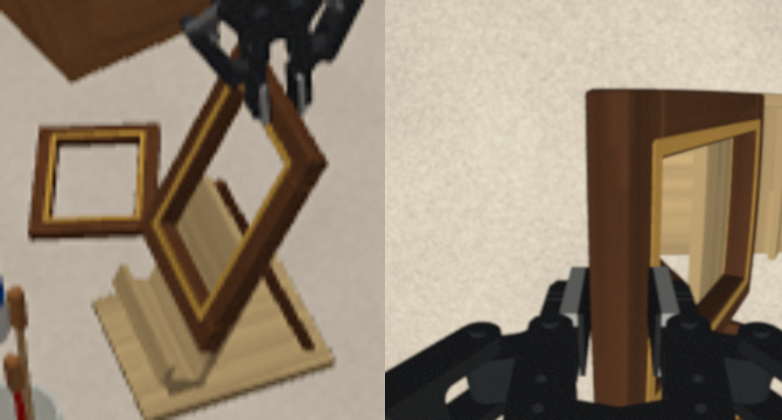

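The frame is out of the ledge and still leaning in the grip, with the pads on the member. I'll go on upward so it swings upright.

>>> {"op": "send_rows", "data": {
  "commands": [
    [0, -0.2, -0.6, 0],
    [0, -0.2, -0.6, 0],
    [0, -0.2, -0.6, 0],
    [0, -0.2, -0.6, 0],
    [0, 0, -0.8, 0],
    [0, 0, -0.8, 0],
    [0, 0, -0.8, 0],
    [0, 0, -0.8, 0]
  ]
}}

```text
time_s: 6.3
ee_pos: [0.4599, -0.2671, 0.2832]
ee_rot: [2.463, 1.95, -0.0]
ft_force: [0.7, -0.5, -2.3]
width: 0.0185
finger_force: 26.5
```

>>> {"op": "send_rows", "data": {
  "commands": [
    [0, 0, -1, 0],
    [0, 0, -1, 0],
    [0, 0, -1, 0],
    [0, 0, -1, 0],
    [0, 0, -1, 0],
    [0, 0, -1, 0],
    [0, 0, -0.5, 0],
    [0, 0, 0, 0]
  ]
}}

```text
time_s: 6.97
ee_pos: [0.4602, -0.2674, 0.3487]
ee_rot: [2.462, 1.949, 0.0]
ft_force: [1.0, -0.4, -1.6]
width: 0.0153
finger_force: 29.5
```

Run:
```python
from h import *
st()
a=shot('scene','s3')['image'][70:230,180:340]; b=shot('wrist','w3')['image']
cv2.imwrite('pics/v3.png',np.hstack([cv2.resize(a,(400,400)),cv2.resize(b[60:420,120:460],(378,400))]))
```

```text
t 6.97 p [ 0.4602 -0.2674  0.3487] yaw_y -13.28 F [ 1.   -0.38 -1.59] w 0.0153 ff 29.5 q [-0.66  0.27  0.09  1.39 -0.    1.14]
```

View pics/v3.png

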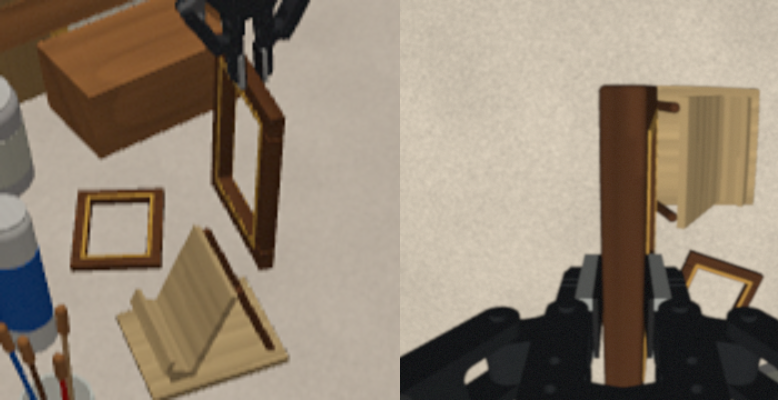

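The frame now hangs upright, flush between the pads (crop (625,250)). Next I measure how it sits in the grip.

>>> {"op": "send_rows", "data": {
  "commands": [
    [0, 0, 0, 0],
    [0, 0, 0, 0]
  ],
  "force": 60
}}

```text
time_s: 7.23
ee_pos: [0.4596, -0.2669, 0.3467]
ee_rot: [-2.463, -1.949, 0.001]
ft_force: [0.2, -0.5, -3.2]
width: 0.0138
finger_force: 60.6
```

```bash
cat > inhand.py <<'E'
from h import *
import sys
def run(tag):
    e,M=st(); p=e['ee_pos']; Y=M[:,1]; X=M[:,0]
    for n in('scene','top'):
        c=shot(n,n+tag); q=cloud(c)-p; im=c['image'].astype(int)
        L=np.stack([q@X,q@Y,q[...,2]],-1)
        m=(c['z_map']>0)&(abs(L[...,1])<.03)&(abs(L[...,0])<.1)&(L[...,2]<.03)&(L[...,2]>-.21)&(im[...,2]>im[...,0]+12)&(im.sum(-1)<300)
        A=L[m]; print(n,len(A))
        if len(A)<100: continue
        print(' x,y,z pct(cm)',(np.percentile(A,[.5,2,50,98,99.5],axis=0)*100).round(2).tolist())
        h=cv2.minAreaRect((A[:,[0,2]]*1000).astype(np.float32)); print(' xz rect',h)
        k=(A[:,0]<.05)&(A[:,0]>-.05)
        for lo,hi in((-.075,-.03),(-.03,.03),(.03,.075)):
            k=(A[:,0]>lo)&(A[:,0]<hi); z=A[k,2]
            if len(z)<10: continue
            H=z[z>-.1]; Lw=z[z<-.1]; print('  band',lo,hi,len(H),np.percentile(H,[1,99]).round(4) if len(H)>5 else '',np.percentile(Lw,[1,99]).round(4) if len(Lw)>5 else '')
        # face plane tilt: y vs z and y vs x
        f=A[A[:,1]>np.median(A[:,1])-.004]; G=np.c_[f[:,0],f[:,2],np.ones(len(f))]
        print(' tilt deg (x,z)',np.degrees(np.linalg.lstsq(G,f[:,1],rcond=None)[0][:2]).round(2))
run(sys.argv[1])
E
python3 inhand.py i1
```

```text
t 7.23 p [ 0.4596 -0.2669  0.3467] yaw_y -13.28 F [ 0.25 -0.51 -3.18] w 0.0138 ff 60.6 q [-0.66  0.27  0.09  1.39 -0.    1.14]
scene 1377
 x,y,z pct(cm) [[-7.44, -0.52, -19.17], [-7.13, -0.34, -18.81], [2.94, 1.39, -9.75], [7.61, 2.8, -0.51], [7.76, 2.86, -0.25]]
 xz rect ((2.1466445922851562, -82.76434326171875), (220.52735900878906, 157.65032958984375), 88.87700653076172)
  band -0.075 -0.03 197 [-0.0995 -0.0112] [-0.1888 -0.1012]
  band -0.03 0.03 108 [-0.0292  0.0229] [-0.1916 -0.1671]
  band 0.03 0.075 360 [-0.0973 -0.0043] [-0.1923 -0.1003]
 tilt deg (x,z) [-0.16 -3.99]
top 1007
 x,y,z pct(cm) [[-4.79, -0.93, -18.94], [-4.12, -0.86, -17.7], [3.51, 0.52, -1.64], [7.33, 2.38, -0.38], [7.34, 2.45, 1.18]]
 xz rect ((34.10554122924805, -91.66967010498047), (214.40338134765625, 124.17256164550781), 75.98503112792969)
  band -0.075 -0.03 0  [-0.178 -0.166]
  band -0.03 0.03 247 [-0.0239  0.0223] [-0.1817 -0.1669]
  band 0.03 0.075 423 [-0.0984 -0.0039] [-0.1917 -0.1008]
 tilt deg (x,z) [-0.61 -4.91]
```

>>> {"op": "send_rows", "data": {
  "commands": [
    [0, 0, 0, 1.35],
    [0, 0, 0, 1.35],
    [0.6, -0.16, 0, 0],
    [1.2, -0.33, 0, 0],
    [1.8, -0.5, 0, 0],
    [2.2, -0.6, 0, 0],
    [2.2, -0.6, 0, 0],
    [2.2, -0.6, 0, 0]
  ]
}}

```text
time_s: 8.0
ee_pos: [0.4608, -0.1594, 0.3474]
ee_rot: [-2.508, -1.891, -0.0]
ft_force: [1.1, 0.3, -2.4]
width: 0.0136
finger_force: 60.6
```

>>> {"op": "send_rows", "data": {
  "commands": [
    [2.2, -0.6, 0.1, 0],
    [2.2, -0.6, 0.1, 0],
    [2.2, -0.6, 0.1, 0],
    [2.2, -0.6, 0.1, 0],
    [2.2, -0.6, 0.1, 0],
    [2.2, -0.6, 0.1, 0],
    [2.2, -0.6, 0.1, 0],
    [2.2, -0.6, 0.1, 0]
  ]
}}

```text
time_s: 8.67
ee_pos: [0.4627, 0.0231, 0.3394]
ee_rot: [-2.508, -1.892, -0.001]
ft_force: [-0.0, -0.2, -1.8]
width: 0.0139
finger_force: 60.6
```

>>> {"op": "send_rows", "data": {
  "commands": [
    [2.2, -0.6, 0.1, 0],
    [2.2, -0.6, 0.1, 0],
    [2.2, -0.6, 0.1, 0],
    [2.2, -0.6, 0.1, 0],
    [2.2, -0.6, 0.1, 0],
    [2.2, -0.6, 0.1, 0],
    [2.2, -0.6, 0.1, 0],
    [2.2, -0.6, 0.1, 0]
  ]
}}

```text
time_s: 9.33
ee_pos: [0.4647, 0.2054, 0.3314]
ee_rot: [-2.508, -1.892, -0.0]
ft_force: [-0.3, 1.3, -2.6]
width: 0.0136
finger_force: 60.6
```

>>> {"op": "send_rows", "data": {
  "commands": [
    [1.8, -0.5, 0.4, 0],
    [1.2, -0.33, 0.4, 0],
    [0.6, -0.16, 0.4, 0],
    [0, 0, 0.4, 0],
    [0, 0, 0, 0],
    [0, 0, 0, 0]
  ],
  "force": 90
}}

```text
time_s: 9.83
ee_pos: [0.466, 0.24, 0.3151]
ee_rot: [2.509, 1.89, -0.001]
ft_force: [-0.1, -0.4, -1.7]
width: 0.0125
finger_force: 90.5
```

```bash
python3 inhand.py i2; python3 -c "
from h import *
to([.4645,.2754,.315])"
```

```text
t 9.83 p [0.466  0.24   0.3151] yaw_y -16.02 F [-0.11 -0.44 -1.69] w 0.0125 ff 90.5 q [ 0.34  0.26 -0.01  1.3  -0.    2.19]
scene 2076
 x,y,z pct(cm) [[-7.48, -0.58, -19.19], [-7.25, -0.39, -18.82], [3.32, 1.49, -9.2], [7.45, 2.82, -0.49], [7.52, 2.87, -0.36]]
 xz rect ((-0.4455413818359375, -82.5443115234375), (224.7620086669922, 153.07794189453125), 89.65762329101562)
  band -0.075 -0.03 292 [-0.0988 -0.006 ] [-0.1915 -0.1006]
  band -0.03 0.03 164 [-0.0264  0.0107] [-0.1919 -0.1674]
  band 0.03 0.075 628 [-0.0981 -0.0043] [-0.192 -0.101]
 tilt deg (x,z) [-0.08 -4.32]
top 1194
 x,y,z pct(cm) [[-7.74, -0.84, -19.24], [-7.71, -0.75, -18.9], [-3.79, 1.02, -7.72], [4.0, 2.53, -0.43], [4.6, 2.57, -0.32]]
 xz rect ((-37.980812072753906, -101.2520523071289), (125.79413604736328, 225.7467803955078), 16.414796829223633)
  band -0.075 -0.03 384 [-0.0937 -0.0039] [-0.1924 -0.1029]
  band -0.03 0.03 174 [-0.0263  0.0131] [-0.192  -0.1669]
  band 0.03 0.075 0  [-0.1914 -0.1672]
 tilt deg (x,z) [-1.36 -4.26]
t 9.93 p [0.4663 0.24   0.3156] yaw_y -16.05 F [-0.03  0.2  -1.85] w 0.0129 ff 90.5 q [ 0.34  0.26 -0.01  1.3  -0.    2.19]
tool cm [ 3.35 -1.15  0.06]
```

>>> {"op": "send_rows", "data": {
  "commands": [
    [1.0, 0, 0, 0],
    [1.4, 0, 0, 0],
    [0.97, 0, 0, 0],
    [0, 0.8, 0, 0],
    [0, 1.5, 0, 0],
    [0, 1.8, 0, 0],
    [0, 1.8, 0, 0],
    [0, 1.8, 0, 0]
  ]
}}

```text
time_s: 10.6
ee_pos: [0.5507, 0.2516, 0.3153]
ee_rot: [2.508, 1.891, -0.0]
ft_force: [-0.0, 0.8, -1.8]
width: 0.0126
finger_force: 90.5
```

>>> {"op": "send_rows", "data": {
  "commands": [
    [0, 1.8, 0, 0],
    [0, 1.8, 0, 0],
    [0, 1.3, 0, 0],
    [0, 0.76, 0, 0],
    [0, 0, 0, 0],
    [0, 0, 0, 0]
  ]
}}

```text
time_s: 11.1
ee_pos: [0.6038, 0.2363, 0.3149]
ee_rot: [-2.509, -1.89, 0.001]
ft_force: [-1.1, -0.3, -1.8]
width: 0.0124
finger_force: 90.6
```

Run:
```python
from h import *
to([.604,.2356,.275])
a=shot('scene','s4')['image'][190:420,240:470]; b=shot('top','t4')['image'][110:290,150:330]
cv2.imwrite('pics/v4.png',np.hstack([cv2.resize(a,(400,400)),cv2.resize(b,(400,400))]))
```

```text
t 11.1 p [0.6038 0.2363 0.3149] yaw_y -16.0 F [-1.08 -0.25 -1.78] w 0.0124 ff 90.6 q [0.26 0.52 0.38 1.43 0.   2.11]
tool cm [-0.06  0.04  3.99]
```

View pics/v4.png

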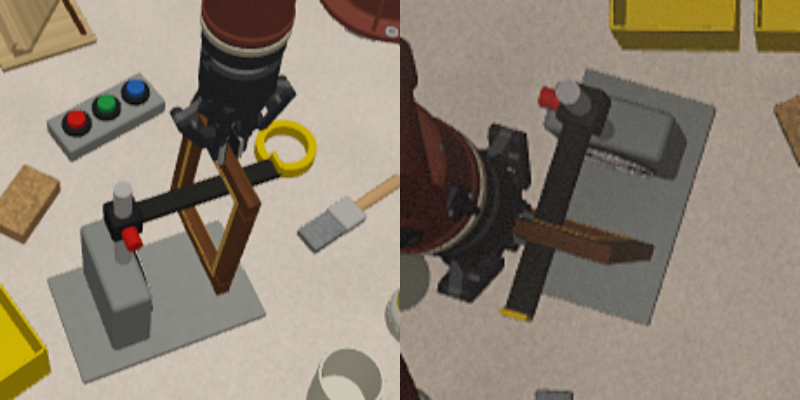

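The bar passes through the opening: in the crop's scene view it runs between (185,200) and (245,190), and the top view shows the frame square across it. I'll lower it now, with a softer grip for touchdown.

>>> {"op": "send_rows", "data": {
  "commands": [
    [0, 0, 0.7, 0],
    [0, 0, 0.8, 0],
    [0, 0, 0.8, 0],
    [0, 0, 0.7, 0],
    [0, 0, 0.5, 0],
    [0, 0, 0.2, 0],
    [0, 0, 0, 0]
  ],
  "force": 40
}}

```text
time_s: 11.78
ee_pos: [0.6036, 0.2364, 0.2775]
ee_rot: [-2.508, -1.891, 0.002]
ft_force: [0.8, 0.8, -2.2]
width: 0.0127
finger_force: 90.5
```

>>> {"op": "send_rows", "data": {
  "commands": [
    [0, 0, 0.1, 0],
    [0, 0, 0.1, 0],
    [0, 0, 0.1, 0],
    [0, 0, 0, 0]
  ]
}}

```text
time_s: 12.12
ee_pos: [0.6039, 0.2364, 0.2753]
ee_rot: [2.509, 1.891, 0.0]
ft_force: [0.1, -0.9, -2.0]
width: 0.0124
finger_force: 90.5
```

>>> {"op": "send_rows", "data": {
  "commands": [
    [0, 0, 0.1, 0],
    [0, 0, 0.1, 0],
    [0, 0, 0, 0]
  ]
}}

```text
time_s: 12.37
ee_pos: [0.604, 0.2365, 0.2735]
ee_rot: [2.508, 1.891, 0.001]
ft_force: [0.4, -0.6, -0.5]
width: 0.013
finger_force: 90.8
```

>>> {"op": "send_rows", "data": {
  "commands": [
    [0, 0, 0.1, 0],
    [0, 0, 0.1, 0],
    [0, 0, 0, 0]
  ],
  "claw": -1,
  "force": 35
}}

```text
time_s: 12.62
ee_pos: [0.6042, 0.2366, 0.2731]
ee_rot: [2.508, 1.891, 0.004]
ft_force: [-2.0, -1.0, 10.7]
width: 0.0125
finger_force: 92.1
```

>>> {"op": "send_rows", "data": {
  "commands": [
    [0, 0, 0.1, 0],
    [0, 0, 0, 0],
    [0, 0, 0, 0]
  ]
}}

```text
time_s: 12.87
ee_pos: [0.6043, 0.2366, 0.2729]
ee_rot: [2.508, 1.89, 0.005]
ft_force: [-4.4, -2.2, 15.8]
width: 0.0127
finger_force: 92.8
```

>>> {"op": "send_rows", "data": {
  "commands": [
    [0, 0, -0.1, 0],
    [0, 0, -0.1, 0],
    [0, 0, 0, 0]
  ]
}}

```text
time_s: 13.12
ee_pos: [0.6041, 0.2365, 0.2732]
ee_rot: [2.508, 1.891, 0.002]
ft_force: [-1.5, -0.3, 7.5]
width: 0.013
finger_force: 91.8
```

>>> {"op": "send_rows", "data": {
  "commands": [
    [0, 0, 0, 0],
    [0, 0, 0, 0],
    [0, 0, 0, 0]
  ],
  "claw": -0.58
}}

```text
time_s: 13.37
ee_pos: [0.604, 0.2364, 0.2719]
ee_rot: [-2.509, -1.891, 0.0]
ft_force: [-0.3, 1.0, -0.1]
width: 0.0177
finger_force: 0.3
```

```bash
python3 inhand.py i3
```

```text
t 13.37 p [0.604  0.2364 0.2719] yaw_y -15.98 F [-0.26  1.03 -0.1 ] w 0.0177 ff 0.3 q [ 0.26  0.53  0.28  1.32 -0.    2.11]
scene 1458
 x,y,z pct(cm) [[-7.16, -1.55, -19.18], [-6.54, -0.53, -18.81], [4.23, 0.74, -9.18], [7.45, 1.15, -0.39], [7.49, 1.36, -0.23]]
 xz rect ((0.43451690673828125, -82.79468536376953), (149.487548828125, 224.73117065429688), 0.6961411237716675)
  band -0.075 -0.03 87 [-0.0994 -0.0047] [-0.1921 -0.1022]
  band -0.03 0.03 167 [-0.039  0.015] [-0.1919 -0.1671]
  band 0.03 0.075 521 [-0.0979 -0.0029] [-0.1908 -0.1022]
 tilt deg (x,z) [-0.52  0.11]
top 549
 x,y,z pct(cm) [[-7.8, -1.93, -18.38], [-7.77, -0.89, -17.48], [-4.8, -0.09, -0.67], [-0.0, 0.79, -0.3], [1.13, 0.92, 0.08]]
 xz rect ((-37.075157165527344, -83.90116119384766), (95.6844482421875, 212.3954620361328), 4.204065799713135)
  band -0.075 -0.03 229 [-0.0738 -0.0025] [-0.1737 -0.1045]
  band -0.03 0.03 170 [-0.0315  0.0087] [-0.176 -0.17 ]
 tilt deg (x,z) [ 0.62 -0.24]
```

>>> {"op": "send_rows", "data": {
  "commands": [
    [0, 0, 0, 0],
    [0, 0, 0, 0],
    [0, 0, 0, 0]
  ],
  "claw": -0.3
}}

```text
time_s: 13.72
ee_pos: [0.6038, 0.2364, 0.2722]
ee_rot: [-2.509, -1.891, 0.0]
ft_force: [0.6, 0.3, -0.2]
width: 0.0296
finger_force: 0.0
```

>>> {"op": "send_rows", "data": {
  "commands": [
    [0, 0, -0.4, 0],
    [0, 0, -0.8, 0],
    [0, 0, -1.5, 0],
    [0, 0, -2, 0],
    [0, 0, -2.5, 0],
    [0, 0, -1.5, 0],
    [0, 0, 0, 0]
  ]
}}

```text
time_s: 14.3
ee_pos: [0.6049, 0.2367, 0.3638]
ee_rot: [2.507, 1.89, 0.009]
ft_force: [-0.3, -0.1, -0.2]
width: 0.0299
finger_force: 0.0
```

Run:
```python
from h import *
for f in('top0','scene0'):
    c=load(f); q=cloud(c); hsv=cv2.cvtColor(c['image'],cv2.COLOR_BGR2HSV).astype(int)
    for n,h in(('blue',110),('green',65),('red',0)):
        dh=abs((hsv[...,0]-h+90)%180-90)
        m=(dh<15)&(hsv[...,1]>120)&(hsv[...,2]>50)&(q[...,2]>.044)&(q[...,2]<.065)&(q[...,0]>.45)&(q[...,0]<.65)&(abs(q[...,1]+.05)<.04)
        p=q[m]; t=p[p[:,2]>np.percentile(p[:,2],50)-.002]; print(f,n,len(p),((p.min(0)+p.max(0))/2).round(4),t.mean(0).round(4))
st()
a=shot('scene','s5')['image'][190:420,240:470]; b=shot('top','t5')['image'][110:290,150:330]
cv2.imwrite('pics/v5.png',np.hstack([cv2.resize(a,(400,400)),cv2.resize(b,(400,400))]))
to([.504,-.053,.16])
```

```text
top0 blue 106 [ 0.5023 -0.0535  0.051 ] [ 0.5017 -0.0542  0.0525]
top0 green 57 [ 0.5538 -0.056   0.0518] [ 0.5544 -0.0569  0.0521]
top0 red 111 [ 0.606  -0.0586  0.0506] [ 0.605  -0.0587  0.0522]
scene0 blue 84 [ 0.5052 -0.0544  0.0511] [ 0.5054 -0.0527  0.052 ]
scene0 green 82 [ 0.5562 -0.0546  0.0502] [ 0.5582 -0.0537  0.0522]
scene0 red 89 [ 0.6073 -0.057   0.0507] [ 0.6094 -0.0572  0.0519]
t 14.3 p [0.6049 0.2367 0.3638] yaw_y -15.98 F [-0.28 -0.11 -0.17] w 0.0299 ff 0.0 q [ 0.26  0.53  0.51  1.55 -0.    2.11]
t 14.4 p [0.6042 0.2365 0.3601] yaw_y -15.98 F [-0.27 -0.47 -0.94] w 0.0298 ff 0.0 q [0.26 0.53 0.51 1.55 0.   2.11]
tool cm [-30.61  -1.69  19.98]
```

View pics/v5.png

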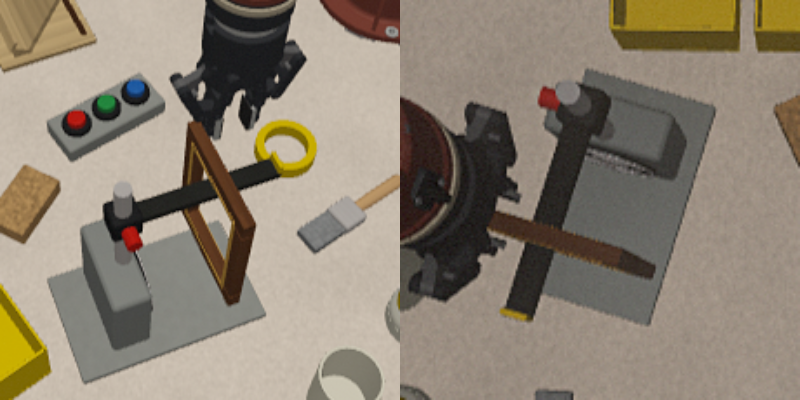

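The frame hangs square at mid-bar (crop's scene view (215,200), top view (570,240)), clear of the lip and the clamp. The keys come next.

>>> {"op": "send_rows", "data": {
  "commands": [
    [-1.0, 0, 0, 0],
    [-2.4, -0.15, 0, 0],
    [-2.8, -0.17, 0, 0],
    [-2.8, -0.17, 0, 0],
    [-2.8, -0.17, 0, 0],
    [-2.8, -0.17, 0, 0],
    [-2.8, -0.17, 0, 0],
    [-2.8, -0.17, 0, 0]
  ]
}}

```text
time_s: 15.07
ee_pos: [0.5354, 0.0438, 0.3583]
ee_rot: [-2.508, -1.89, 0.002]
ft_force: [1.6, -1.1, -0.2]
width: 0.0302
finger_force: 0.0
```

>>> {"op": "send_rows", "data": {
  "commands": [
    [-2.8, -0.17, 0, 0],
    [-2.8, -0.17, 1.0, 0],
    [-2.8, -0.17, 2.5, 0],
    [-2.0, -0.15, 3, 0],
    [0, 0, 3.5, 0],
    [0, 0, 3.5, 0],
    [0, 0, 3.5, 0],
    [0, 0, 3, 0]
  ],
  "claw": -1
}}

```text
time_s: 15.73
ee_pos: [0.4997, -0.0529, 0.1566]
ee_rot: [-2.508, -1.889, 0.003]
ft_force: [0.6, -0.4, -0.5]
width: 0.0003
finger_force: 0.0
```

>>> {"op": "send_rows", "data": {
  "commands": [
    [0, 0, 2.5, 0],
    [0, 0, 1.5, 0],
    [0, 0, 1, 0],
    [0, 0, 0, 0]
  ]
}}

```text
time_s: 16.07
ee_pos: [0.4997, -0.0525, 0.1071]
ee_rot: [-2.506, -1.889, 0.004]
ft_force: [-1.1, 0.4, 0.1]
width: -0.0001
finger_force: 0.0
```

```bash
python3 -c "
from h import *
to([.504,-.054,.0705])"
```

```text
t 16.07 p [ 0.4997 -0.0525  0.1071] yaw_y -16.0 F [-1.09  0.39  0.1 ] w -0.0001 ff 0.0 q [-0.25  0.38 -0.42  0.77 -0.    1.6 ]
tool cm [-0.02  0.47  3.66]
```

>>> {"op": "send_rows", "data": {
  "commands": [
    [0, 0.47, 1.0, 0],
    [0, 0, 1.0, 0],
    [0, 0, 0.8, 0],
    [0, 0, 0.5, 0],
    [0, 0, 0.3, 0],
    [0, 0, 0.3, 0],
    [0, 0, 0.2, 0],
    [0, 0, 0, 0]
  ]
}}

```text
time_s: 16.73
ee_pos: [0.5065, -0.054, 0.0681]
ee_rot: [-2.509, -1.891, 0.0]
ft_force: [-0.1, 0.1, -0.2]
width: -0.0
finger_force: 0.0
```

>>> {"op": "send_rows", "data": {
  "commands": [
    [0, 0, 0.2, 0],
    [0, 0, 0.2, 0],
    [0, 0, 0, 0]
  ]
}}

```text
time_s: 16.98
ee_pos: [0.5069, -0.0541, 0.0644]
ee_rot: [2.508, 1.891, 0.001]
ft_force: [-0.3, 0.6, 1.8]
width: -0.0002
finger_force: 1.2
```

>>> {"op": "send_rows", "data": {
  "commands": [
    [0, 0, 0.2, 0],
    [0, 0, 0.2, 0],
    [0, 0, 0.1, 0],
    [0, 0, 0, 0]
  ]
}}

```text
time_s: 17.32
ee_pos: [0.507, -0.0541, 0.06]
ee_rot: [2.508, 1.891, 0.001]
ft_force: [-1.8, 1.0, 11.2]
width: -0.0002
finger_force: 5.6
```

>>> {"op": "send_rows", "data": {
  "commands": [
    [0, 0, 0.1, 0],
    [0, 0, 0.1, 0],
    [0, 0, 0, 0],
    [0, 0, 0, 0]
  ]
}}

```text
time_s: 17.65
ee_pos: [0.5072, -0.0541, 0.0595]
ee_rot: [2.507, 1.89, 0.002]
ft_force: [-8.9, 2.7, 34.6]
width: -0.0001
finger_force: 17.3
```

Blue is at its stop. I'll lift off and move to green.

>>> {"op": "send_rows", "data": {
  "commands": [
    [0, 0, -0.5, 0],
    [0, 0, -0.8, 0],
    [0, 0, -1, 0],
    [0, 0, -0.6, 0],
    [0, 0, 0, 0],
    [0, 0, 0, 0]
  ]
}}

```text
time_s: 18.15
ee_pos: [0.5068, -0.0541, 0.0865]
ee_rot: [2.508, 1.891, 0.001]
ft_force: [-0.8, -0.3, -0.7]
width: -0.0001
finger_force: 0.0
```

```bash
python3 -c "
from h import *
to([.5565,-.0553,.068])"
```

```text
t 18.15 p [ 0.5068 -0.0541  0.0865] yaw_y -15.98 F [-0.76 -0.27 -0.74] w -0.0001 ff 0.0 q [-0.25  0.41 -0.44  0.72 -0.    1.6 ]
tool cm [1.25 4.81 1.86]
```

>>> {"op": "send_rows", "data": {
  "commands": [
    [0.3, 1.2, 0, 0],
    [0.35, 1.3, 0, 0],
    [0.3, 1.2, 0, 0],
    [0.3, 1.1, 0, 0],
    [0, 0, 0.7, 0],
    [0, 0, 0.8, 0],
    [0, 0, 0.3, 0],
    [0, 0, 0, 0]
  ]
}}

```text
time_s: 18.82
ee_pos: [0.5543, -0.0549, 0.0667]
ee_rot: [-2.507, -1.89, 0.003]
ft_force: [-0.8, 1.3, 0.6]
width: -0.0003
finger_force: 0.0
```

>>> {"op": "send_rows", "data": {
  "commands": [
    [0, 0, 0.2, 0],
    [0, 0, 0.2, 0],
    [0, 0, 0.2, 0],
    [0, 0, 0.2, 0],
    [0, 0, 0.1, 0],
    [0, 0, 0, 0]
  ]
}}

```text
time_s: 19.32
ee_pos: [0.5557, -0.0552, 0.06]
ee_rot: [-2.509, -1.891, 0.001]
ft_force: [-5.9, -0.1, 11.4]
width: -0.0003
finger_force: 5.7
```

>>> {"op": "send_rows", "data": {
  "commands": [
    [0, 0, 0.1, 0],
    [0, 0, 0.05, 0],
    [0, 0, 0, 0],
    [0, 0, 0, 0]
  ]
}}

```text
time_s: 19.65
ee_pos: [0.5558, -0.0552, 0.0597]
ee_rot: [2.508, 1.891, 0.0]
ft_force: [-10.8, 1.9, 26.9]
width: -0.0001
finger_force: 13.6
```

>>> {"op": "send_rows", "data": {
  "commands": [
    [0, 0, -0.5, 0],
    [0, 0, -0.8, 0],
    [0, 0, -1.5, 0],
    [0, 0, -2, 0],
    [0, 0, -2, 0],
    [0, 0, -1, 0],
    [0, 0, 0, 0],
    [0, 0, 0, 0]
  ]
}}

```text
time_s: 20.32
ee_pos: [0.5565, -0.0553, 0.1358]
ee_rot: [2.508, 1.891, 0.001]
ft_force: [0.1, 0.2, -0.4]
width: -0.0001
finger_force: 0.0
```

Run:
```python
from h import *
st()
a=shot('scene','s6')['image'][190:420,240:470]; b=shot('top','t6')['image'][110:290,150:330]
cv2.imwrite('pics/v6.png',np.hstack([cv2.resize(a,(400,400)),cv2.resize(b,(400,400))]))
```

```text
t 20.32 p [ 0.5565 -0.0553  0.1358] yaw_y -15.99 F [ 0.05  0.22 -0.42] w -0.0001 ff 0.0 q [-0.23  0.44 -0.24  0.89  0.    1.62]
```

View pics/v6.png

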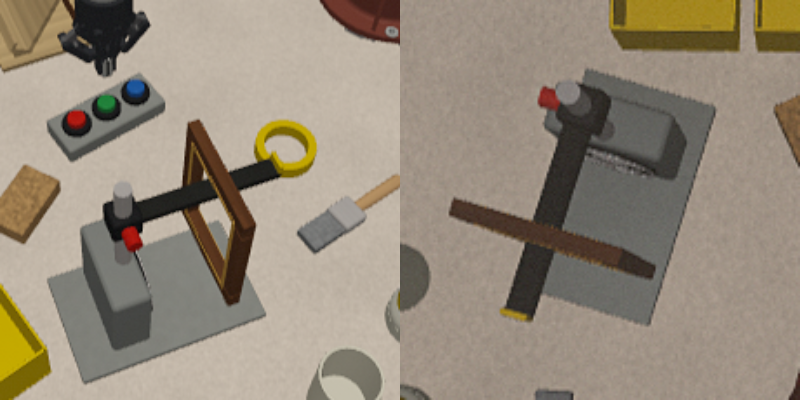

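The frame hangs square and centred on the bar (crop (215,200) and (550,235)). All the keys are up and the gripper is free at (100,60).

```bash
python3 -c "
from workcell import ctrl
print(ctrl.hand_in())"
```

```text
the job is handed in; nothing more can be done
None
```

The frame hangs square at mid-bar, clear of the clamp and the lip. I pressed blue, then green, to their stops and let each up; red was left alone, and I handed the job in at about 20 s with the robot touching nothing.

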